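# Refit the access plate of a bench power supply

### The job

The repaired power supply has to be closed up: fit its loose access plate into the roof opening. The plate is longer than the opening, so with its notch on the bolt side, tilt it, tuck its front end deep under the front lip, lower the rear end through, and push it back on the ledges to the rear stop so that it lies flat under both lips; then slide the red bolt fully home into the notch, let go, and leave the dish, the bottle and the red screwdriver where they are.

Things in the scene. Friction and masses are not known exactly. Their poses are not given: they have to be found in the camera images.
- supply: Grey bench power supply, fixed, dark front; 176 mm wide, 73 high. Origin on the bench under the centre of its roof opening; x to its rear (away from the robot), y to its left, z up; case x -103 to 92 (terminals and dials to -117), y -99 to 77 mm. Electronics inside stay below z 43. The next three points have the same axes; numbers there are mm in this frame.
- opening (a point): Centre of the roof opening at roof height, z 71. The opening runs x -67 to 67, y -53 to 53, with plain upright side walls at y -53 and 53. The roof is 3 thick (underside z 68).
- front_ledge (a point): On top of the front ledge (z 50), at the inner end wall x -91 of the front pocket. Ledge x -91 to -60, full width. The roof overhangs it as the front lip, so the pocket under the lip is 18 high and 24 deep (x -91 to -67).
- rear_ledge (a point): On top of the rear ledge (z 50), at the rear stop, the end wall x 76. Ledge x 60 to 76, full width; under the rear lip the pocket is 18 high and only 9 deep (x 67 to 76).
- hatch_grip (a point): Loose access plate: grey metal with dark vent slots, 150 (x) x 100 (y) x 5 mm, 0.15 to 0.3 kg. Black bow handle across its middle along y: bar 12 thick (x), 58 long, 20 to 35 above the underside. This point: centre of the bar, 27 above the centre of the underside; axes of the plate. Fitted at the stop, x as the supply's x, it is at x 1, y 0 (play 3 each way), z 77 in the supply's frame.
- hatch_notch (a point): Mouth of the notch in the plate's right (-y) long edge, at underside height: 22 mm long (plate's x 19 to 41), 17 mm deep. It belongs on the side of the bolt.
- bolt (a joint): Slide bolt: 0 m = drawn (about so at the start), 0.016 m = home; it slides to the supply's +y with about 1.5 N of friction and stays put. Its 14 mm wide steel tongue (supply's x 22 to 36, z 51 to 55 mm) goes through the right side wall into the plate's notch; if the plate is not back near the stop it runs against the plate's edge.
- bolt_knob (a point): Centre of the bolt's red knob, a block 26 mm (supply's x) x 12 mm (y) x 17 mm high on the roof right of the opening; drawn, it is at x 29, y -78, z 80 mm in the supply's frame, with its top at z 88.
- parts_dish: Round steel dish with small screws, 87 mm across, 14 mm high; origin at the centre of its underside. A bystander on the mat.
- ipa_bottle: White bottle with blue cap, 62 mm across, 122 mm high; origin at the centre of its underside. A bystander at the back right.
- screwdriver_red: Red screwdriver, 140 mm long, 12 mm thick, lying at the bench's front edge; origin under its middle. A bystander.

How it is judged:
By the outcome, as a careful person would: the job done as asked, in the order asked, and still so for the second after the job is handed in, with the robot touching nothing.
It also fails if it takes over 58 s, if anything falls off the work surface, if the arm or the gripper's body presses on something with over 40 N, if the wrist force passes 120 N, or if a joint passes its speed limit or range.

### The arm

A 6-joint arm with a two-finger parallel gripper is mounted at the origin on a cart in front of the work surface, level with it; the furniture and walls round the work are solid. World frame = base frame: x ahead of the robot, y to its left, z up, the work surface at z = 0. Lengths are in mm, angles in rad, forces in N, time in s.
With the tool pointing down it reaches from about 375 to 975 mm from the base axis. Payload 3.8 kg.
Tool frame: the origin (TCP) lies at the very end of the fingers, on their centre line; the grasp point (between the pads) lies 19 mm behind it; z points along the fingers, y is the line along which they close (so a half turn about z gives the same grasp; the last joint's range is limited). The gripper opens to 85 mm and grips with 20 to 120 N. Pads are 22 mm wide; open, the fingers measure 114 mm over their backs; the gripper's body (76 mm by 85 mm) begins 54 mm behind the grasp point. The pads swing forward as they close: fully open they stand 13 mm farther back than shut.
Start: joints at [-1.151, 0.264, 1.604, -0, 1.274, -0.037], TCP at [297.722, -605.788, 231.28] pointing down, gripper open.
Joint ranges: [-2.63, 2.63], [-0.94, 2.18], [0.31, 2.57], [-1.31, 4.45], [0, 2.66], [-2.55, 2.55]. Speed limits (rad/s): [2.57, 2.57, 3.14, 3.14, 3.14, 3.14].

### API

Orientations are given as a rotation vector (axis times angle).
In Python, from workcell import ctrl gives the robot as it stands. The module is installed in compiled form; this text tells all that it offers.
- The arm moves only by the shell command python3 -m pendant 'ROWS' [FORCE]. ROWS is JSON, a list of rows, each an object with "translation": the shift along the tool's x, y, z in m, a list of three; "delta_rot": the turn, a rotation vector about the tool's x, y, z in rad, a list of three; "claw": the finger opening in m, from 0 to 0.0854. A call has exactly 5 rows; each row is the pose to reach, as a shift and turn from the pose commanded when the call began, along the tool's axes at that moment; what a row does not reach only later rows make up. A row lasts 1/12 s, in which the tool goes at most 41.7 mm and 7.16 degrees, less where a joint would pass 70% of its speed; a pose out of reach is approached as far as the arm can. A call with a gripper value outside its range is refused whole. The fingers move at their own pace and stop on an object; FORCE is the grip in N (left out, the last holds). Time passes only in rows, so rows that repeat a pose let the fingers close, or fill a call up. It gives the time, the measured TCP pose, the force, the opening and the grip force at its end, in the units of the state.
- ctrl.sense(): the state, without advancing time (a new reading comes with each control period).
- ctrl.grab_frame(name): name is "scene" or "top" or "wrist"; returns a dict with "img" (400x640x3 uint8, blue, green, red), "range_z" (400x640 float32, mm along the optical axis (not along the pixel's ray), 0 where there is no reading), "K" (3x3 intrinsics, pixels), "R" (3x3) and "t" (3): a world point X has camera coordinates R X + t. Camera axes: x right, y down, z forward; pixel columns grow to the right and rows downward; lengths in mm; the calibration is good to about 2 mm. A picture is of the moment at which its call begins.
- ctrl.finish_job(): hands the job in; it is judged then, once.
The state is a dict: "clock": time; "qpos": joint angles; "joint_vel": joint speeds; "joint_torque": joint torques, N m; "position": TCP position; "ee_rot": TCP orientation; "wrist_force": force on the tool from outside, world axes, zero at the start; "wrist_torque": the same for the moment, N m; "finger_gap": opening from 0.0 (shut) to 1.0 (fully open); "finger_force": force on a finger pad.
Only numpy, scipy, OpenCV 4.12 (cv2) and the standard library are available. Lean on these libraries where they do the work, as an engineer would, in place of code of your own. Each camera call takes 0.05 s, during which the arm holds its last target. There are 200 camera calls.

## Working session

There is one attempt and no reset: what is moved stays moved. The work goes in short steps, Python scripts to look and compute and a shell command to move; the robot and the scene stay as the last step left them, time stands still between calls to the robot, and variables do not carry over. Pictures are saved under pics/ and viewed, at most 10 in all, crops included, and the job is handed in when it is done.

```bash
mkdir -p pics; cat > h.py <<'E'
from workcell import ctrl
import numpy as np, cv2
from scipy.spatial.transform import Rotation as Ro
def shot(n,fn):
    f=ctrl.grab_frame(n); cv2.imwrite('pics/'+fn+'.png',f['img']); np.savez('pics/'+fn,**f); return f
def world(f,u,v,r=2):
    p=f['range_z'][v-r:v+r+1,u-r:u+r+1]; z=np.median(p[p>0])
    return f['R'].T@(z*np.linalg.inv(f['K'])@[u,v,1]-f['t'])
def cloud(f):
    v,u=np.mgrid[0:400,0:640]; z=f['range_z']
    c=np.stack([u,v,np.ones_like(u)],-1)@np.linalg.inv(f['K']).T*z[...,None]
    return (c-f['t'])@f['R']
E
python3 - <<'E'
from h import *
print(ctrl.sense())
a=shot('scene','s0');b=shot('top','t0')
for f in(a,b): print(f['R'],f['t'],f['K'][0])
E
```

```text
{'clock': 0.0, 'qpos': array([-1.15089097e+00,  2.64751322e-01,  1.60539918e+00,  2.07694456e-05,
        1.27370066e+00, -3.69167567e-02]), 'joint_vel': array([ 1.37680756e-04, -4.44159645e-05,  3.10321163e-04,  2.42034394e-03,
        5.29595766e-04, -1.23601864e-03]), 'joint_torque': array([ 3.86465599e-04, -5.15112376e+01, -3.67314005e+01,  3.48389358e-05,
        1.30702194e-02,  1.86037170e-06]), 'position': array([ 297.432309  , -605.10776344,  229.94967158]), 'ee_rot': array([-3.05783614e+00, -7.10839007e-01,  6.44141660e-04]), 'wrist_force': array([ 0.77010102, -0.60952349,  0.44330514]), 'wrist_torque': array([ 0.02139979, -0.03565755, -0.04069126]), 'finger_force': 0.0, 'finger_gap': 0.9973042939256659}
[[-0.8390558  -0.54368679 -0.01974948]
 [-0.32988048  0.53729062 -0.77620723]
 [ 0.43262482 -0.64476621 -0.63016847]] [ 616.76323302  111.59196456 1471.15705912] [445.35414273   0.         318.36760002]
[[ 0.01169733 -0.9996029  -0.02563603]
 [-0.99022285 -0.00801597 -0.13926393]
 [ 0.13900313  0.0270144  -0.98992341]] [ 269.42312281  586.30036091 1344.75410658] [457.31878439   0.         313.94017564]
```

View pics/t0.png

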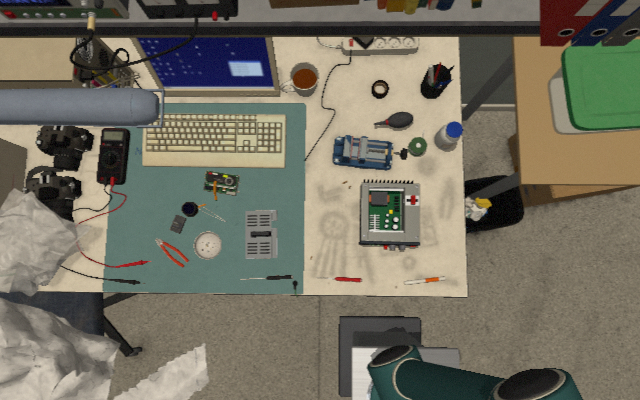

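View pics/s0.png

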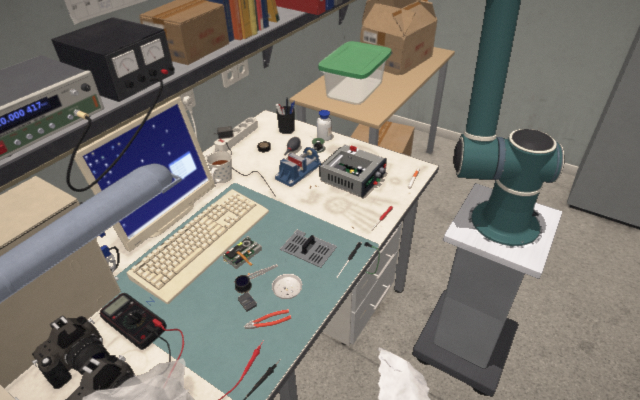

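```bash
python3 - <<'E'
from h import *
f=dict(np.load('pics/t0.npz'));i=f['img']
a=cv2.resize(i[200:270,235:290],None,fx=7,fy=7,interpolation=2);b=cv2.resize(i[175:257,350:430],None,fx=6,fy=6,interpolation=2)
c=np.zeros((500,a.shape[1]+b.shape[1],3),np.uint8);c[:490,:a.shape[1]]=a;c[:492,a.shape[1]:]=b
cv2.imwrite('pics/c0.png',c);print(a.shape)
P=cloud(f)
for n,(u,v) in dict(handle=(261,234),supplycorner=(363,241),knob=(413,201),bottle=(452,133),dish=(207,245)).items(): print(n,world(f,u,v,1))
E
```

```text
(490, 385, 3)
handle [483.73766676 435.23674831  34.47323779]
supplycorner [463.63645543 129.19959964  72.6322685 ]
knob [581.00431448 -15.76365519  88.52085389]
bottle [ 777.0564127  -126.10409993  120.71385858]
dish [449.92376834 606.45907848   5.37873284]
```

View pics/c0.png

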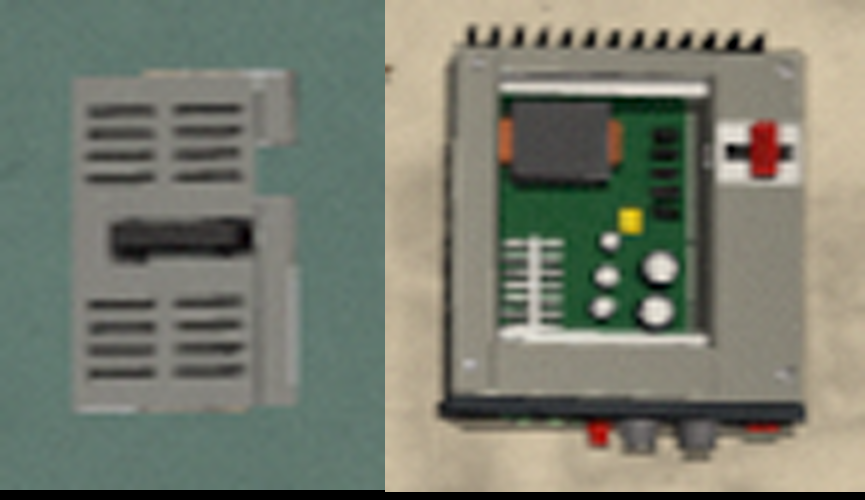

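```bash
python3 - <<'E'
from h import *
f=dict(np.load('pics/t0.npz'));P=cloud(f);I=f['img'].astype(int)
def sel(x,y,z): 
    return P[(P[...,0]>x[0])&(P[...,0]<x[1])&(P[...,1]>y[0])&(P[...,1]<y[1])&(P[...,2]>z[0])&(P[...,2]<z[1])]
def rep(n,p): print(n,len(p),cv2.minAreaRect(p[:,:2].astype(np.float32)),p.min(0).round(),p.max(0).round(),np.median(p,0).round(1))
rep('roof',sel((420,720),(-100,160),(66,76)))
rep('handle',sel((440,530),(380,490),(25,40)))
rep('plate',sel((380,580),(360,500),(3,12)))
rep('mat',sel((380,580),(300,360),(-10,12)))
rep('knob',sel((540,620),(-60,30),(82,95)))
E
```

```text
roof 1813 ((588.1338500976562, 54.56425476074219), (265.2518310546875, 180.62582397460938), 0.621829092502594) [455. -35.  66.] [720. 146.  76.] [523.9  27.8  70.6]
handle 69 ((485.2113952636719, 441.1872253417969), (9.69405460357666, 55.66493606567383), 1.2148189544677734) [480. 413.  29.] [490. 469.  40.] [486.4 438.5  35.4]
plate 1657 ((480.7762451171875, 430.5518798828125), (198.74569702148438, 139.3413543701172), 0.6716121435165405) [381. 360.   3.] [580. 500.  12.] [476.8 436.7   6.2]
mat 1226 ((480.5483703613281, 329.96527099609375), (59.92601013183594, 196.62527465820312), 89.99685668945312) [382. 300.  -8.] [579. 360.  11.] [480.7 329.8   1.2]
knob 35 ((587.0466918945312, -13.643640518188477), (11.767723083496094, 23.908597946166992), 89.0261001586914) [575. -20.  82.] [599.  -8.  92.] [587.1 -13.7  87.1]
```

```bash
python3 -m pendant '[{"translation":[0.034,-0.022,0],"delta_rot":[0,0,-0.12],"claw":0.085},{"translation":[0.068,-0.044,0],"delta_rot":[0,0,-0.24],"claw":0.085},{"translation":[0.102,-0.066,0],"delta_rot":[0,0,-0.36],"claw":0.085},{"translation":[0.136,-0.088,0],"delta_rot":[0,0,-0.48],"claw":0.085},{"translation":[0.170,-0.110,0],"delta_rot":[0,0,-0.6],"claw":0.085}]'
python3 -m pendant '[{"translation":[0.040,0.001,0],"delta_rot":[0,0,-0.11],"claw":0.085},{"translation":[0.080,0.002,0],"delta_rot":[0,0,-0.22],"claw":0.085},{"translation":[0.120,0.003,0],"delta_rot":[0,0,-0.33],"claw":0.085},{"translation":[0.160,0.004,0],"delta_rot":[0,0,-0.44],"claw":0.085},{"translation":[0.200,0.005,0],"delta_rot":[0,0,-0.517],"claw":0.085}]'
```

```text
clock: 0.52
position: [402.0, -430.2, 230.6]
ee_rot: [-2.708, -1.59, 0.0]
wrist_force: [1.1, 0.1, 0.6]
finger_gap: 0.997
finger_force: 0.0
clock: 0.93
position: [504.8, -258.4, 230.9]
ee_rot: [-2.212, -2.23, 0.0]
wrist_force: [1.2, -0.1, -0.1]
finger_gap: 0.997
finger_force: 0.0
```

```bash
python3 -m pendant '[{"translation":[0.038,0,-0.014],"delta_rot":[0,0,0],"claw":0.085},{"translation":[0.076,0,-0.028],"delta_rot":[0,0,0],"claw":0.085},{"translation":[0.114,0,-0.042],"delta_rot":[0,0,0],"claw":0.085},{"translation":[0.152,0,-0.056],"delta_rot":[0,0,0],"claw":0.085},{"translation":[0.19,0,-0.07],"delta_rot":[0,0,0],"claw":0.085}]'
python3 -m pendant '[{"translation":[0.04,0,0],"delta_rot":[0,0,0],"claw":0.085},{"translation":[0.08,0,0],"delta_rot":[0,0,0],"claw":0.085},{"translation":[0.12,0,0],"delta_rot":[0,0,0],"claw":0.085},{"translation":[0.13,0,0],"delta_rot":[0,0,0],"claw":0.085},{"translation":[0.13,0,0],"delta_rot":[0,0,0],"claw":0.085}]'
python3 - <<'E'
from h import *
f=shot('wrist','w0'); print(f['R'],-f['R'].T@f['t'],f['K'])
s=ctrl.sense();print(s['position'],s['qpos'])
E
```

```text
clock: 1.35
position: [503.2, -68.5, 301.4]
ee_rot: [-2.218, -2.224, 0.001]
wrist_force: [1.5, -0.7, -0.0]
finger_gap: 0.993
finger_force: 0.0
clock: 1.77
position: [502.9, 62.3, 300.8]
ee_rot: [-2.212, -2.229, 0.0]
wrist_force: [0.5, -0.6, 0.5]
finger_gap: 0.99
finger_force: 0.0
[[ 9.99972010e-01  7.46784749e-03 -4.58935132e-04]
 [ 7.32644136e-03 -9.64905661e-01  2.62494549e-01]
 [ 1.51744015e-03 -2.62490564e-01 -9.64933366e-01]] [503.15519437 129.60978292 443.90898905] [[292.79470224   0.         320.035571  ]
 [  0.         292.79470224 197.12013635]
 [  0.           0.           1.        ]]
[503.1156704   60.53258226 300.82731216] [ 7.09941358e-02 -9.46221548e-02  1.86383907e+00 -6.10572034e-04
  1.37323357e+00  6.48501443e-02]
```

View pics/w0.png

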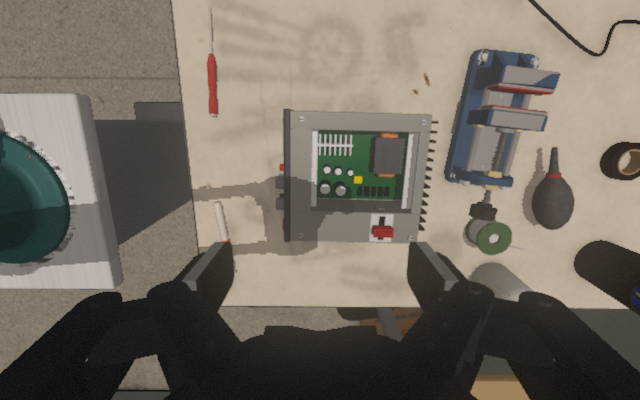

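```bash
python3 - <<'E'
from h import *
f=dict(np.load('pics/w0.npz'));P=cloud(f)
for u,v in [(287,112),(430,118),(420,242),(290,238),(384,232)]: print(u,v,world(f,u,v,1).round(1))
m=(P[...,2]>67)&(P[...,2]<76)&(P[...,0]>430)&(P[...,0]<680)&(P[...,1]<160)&(P[...,1]>-60)
q=P[m];z0=np.median(q[:,2]);print('roofz',z0)
# opening edges
for y in (40,60,80,100):
    x=np.sort(q[abs(q[:,1]-y)<4][:,0]);g=np.argmax(np.diff(x));print('y',y,x[0],x[g],x[g+1],x[-1])
for x in (510,530,550,580,610):
    y=np.sort(q[abs(q[:,0]-x)<4][:,1]);g=np.argmax(np.diff(y));print('x',x,y[0],y[g],y[g+1],y[-1])
k=P[(P[...,2]>83)&(P[...,2]<93)&(abs(P[...,0]-587)<30)&(abs(P[...,1]+14)<30)];print('knob',k.min(0),k.max(0),k.mean(0),len(k))
E
```

```text
287 112 [462.8 135.7  73.7]
430 118 [637.7 130.   72.3]
420 242 [550.1  74.  317.8]
290 238 [463.1 -29.9  71.9]
384 232 [587.2 -13.3  88.7]
roofz 71.5803622004444
y 40 456.53214965269075 491.87795210234003 625.9674084070316 638.8149647344163
y 60 456.97763067726964 491.87277912382336 626.1503543086643 639.7171349106283
y 80 457.50575055508 491.895600083433 626.8117136974346 639.847130845667
y 100 458.1332938185206 493.15953445435343 626.8702430143474 640.186070796587
x 510 -34.21643536104017 8.841254173848617 115.7914495301589 136.15699355469596
x 530 -34.228928355661736 8.621591516347713 114.76104656454342 136.3108515541158
x 550 -36.214604764733124 8.660199495433089 114.88051343151747 135.26095965257883
x 580 -35.448932520121645 7.737326732974027 113.90634998424781 135.4888050729515
x 610 -36.798939677723766 7.357948440814664 114.1287965547352 134.52557669625475
knob [574.0033513  -20.98329649  83.25552514] [599.72044875  -9.24655382  90.24992101] [586.42992341 -14.5175179   87.93778031] 198
```

```bash
python3 -m pendant '[{"translation":[0.039,-0.004,0],"delta_rot":[0,0,0],"claw":0.06},{"translation":[0.078,-0.008,0],"delta_rot":[0,0,0],"claw":0.06},{"translation":[0.117,-0.012,0],"delta_rot":[0,0,0],"claw":0.06},{"translation":[0.156,-0.016,0],"delta_rot":[0,0,0],"claw":0.06},{"translation":[0.195,-0.018,0],"delta_rot":[0,0,0],"claw":0.06}]'
python3 -m pendant '[{"translation":[0.037,0,0.012],"delta_rot":[0,0,0],"claw":0.06},{"translation":[0.074,0,0.03],"delta_rot":[0,0,0],"claw":0.06},{"translation":[0.111,0,0.048],"delta_rot":[0,0,0],"claw":0.06},{"translation":[0.148,0,0.066],"delta_rot":[0,0,0],"claw":0.06},{"translation":[0.183,0,0.08],"delta_rot":[0,0,0],"claw":0.06}]'
python3 -m pendant '[{"translation":[0,0,0.03],"delta_rot":[0,0,0],"claw":0.06},{"translation":[0,0,0.06],"delta_rot":[0,0,0],"claw":0.06},{"translation":[0,0,0.09],"delta_rot":[0,0,0],"claw":0.06},{"translation":[0,0,0.1],"delta_rot":[0,0,0],"claw":0.06},{"translation":[0,0,0.1],"delta_rot":[0,0,0],"claw":0.06}]'
python3 - <<'E'
from h import *
f=shot('wrist','w1');P=cloud(f)
s=ctrl.sense();print(s['position'],s['ee_rot'])
q=P[(abs(P[...,0]-485)<60)&(abs(P[...,1]-440)<60)&(P[...,2]>28)&(P[...,2]<42)]
print(cv2.minAreaRect(q[:,:2].astype(np.float32)),q.min(0),q.max(0),len(q))
E
```

```text
clock: 2.23
position: [485.1, 254.1, 301.1]
ee_rot: [2.221, 2.221, -0.001]
wrist_force: [1.2, -0.6, -0.1]
finger_gap: 0.703
finger_force: 0.0
clock: 2.65
position: [485.2, 437.1, 219.1]
ee_rot: [2.22, 2.222, -0.003]
wrist_force: [0.1, -0.2, -0.1]
finger_gap: 0.701
finger_force: 0.0
clock: 3.07
position: [483.0, 434.0, 116.6]
ee_rot: [-2.22, -2.223, 0.014]
wrist_force: [-0.4, 0.6, 0.3]
finger_gap: 0.703
finger_force: 0.0
[484.43379157 435.41622916 119.5651843 ] [-2.22005098 -2.2228158   0.00633827]
((486.88037109375, 441.6908264160156), (11.974541664123535, 58.09590148925781), 2.039257764816284) [480.04394749 412.55077928  28.30961498] [493.72977564 470.82187095  39.92283879] 1082
```

View pics/w1.png

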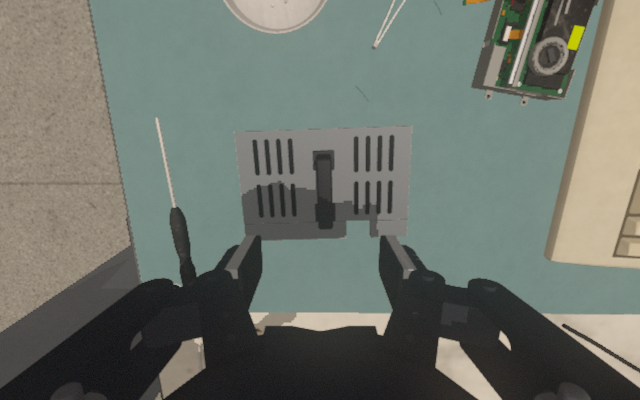

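```bash
python3 -m pendant '[{"translation":[0.005,0.002,0.02],"delta_rot":[0,0,-0.035],"claw":0.06},{"translation":[0.005,0.002,0.05],"delta_rot":[0,0,-0.035],"claw":0.06},{"translation":[0.005,0.002,0.08],"delta_rot":[0,0,-0.035],"claw":0.06},{"translation":[0.005,0.002,0.1],"delta_rot":[0,0,-0.035],"claw":0.06},{"translation":[0.005,0.002,0.1],"delta_rot":[0,0,-0.035],"claw":0.06}]'
python3 -m pendant '[{"translation":[0,0,0],"delta_rot":[0,0,0],"claw":0.06},{"translation":[0,0,0],"delta_rot":[0,0,0],"claw":0.06},{"translation":[0,0,0],"delta_rot":[0,0,0],"claw":0.06},{"translation":[0,0,0],"delta_rot":[0,0,0],"claw":0.06},{"translation":[0,0,0],"delta_rot":[0,0,0],"claw":0.06}]'
```

```text
clock: 3.53
position: [485.4, 440.5, 18.9]
ee_rot: [-2.18, -2.262, 0.008]
wrist_force: [-1.7, -0.4, -0.4]
finger_gap: 0.703
finger_force: 0.0
clock: 3.95
position: [487.5, 443.5, 23.4]
ee_rot: [2.179, 2.263, 0.005]
wrist_force: [0.4, -0.2, -0.7]
finger_gap: 0.704
finger_force: 0.0
```

```bash
python3 -m pendant '[{"translation":[-0.001,0,0.006],"delta_rot":[0,0,0],"claw":0.06},{"translation":[-0.001,0,0.011],"delta_rot":[0,0,0],"claw":0.06},{"translation":[-0.001,0,0.011],"delta_rot":[0,0,0],"claw":0.06},{"translation":[-0.001,0,0.011],"delta_rot":[0,0,0],"claw":0.03},{"translation":[-0.001,0,0.011],"delta_rot":[0,0,0],"claw":0.03}]' 80
python3 -m pendant '[{"translation":[0,0,0],"delta_rot":[0,0,0],"claw":0.004},{"translation":[0,0,0],"delta_rot":[0,0,0],"claw":0.004},{"translation":[0,0,0],"delta_rot":[0,0,0],"claw":0.004},{"translation":[0,0,0],"delta_rot":[0,0,0],"claw":0.004},{"translation":[0,0,0],"delta_rot":[0,0,0],"claw":0.004}]' 80
```

```text
clock: 4.37
position: [486.1, 441.3, 9.8]
ee_rot: [-2.179, -2.263, 0.001]
wrist_force: [0.5, -0.0, -0.6]
finger_gap: 0.434
finger_force: 0.0
clock: 4.78
position: [486.6, 441.7, 10.6]
ee_rot: [2.179, 2.263, 0.001]
wrist_force: [0.3, 0.4, 0.8]
finger_gap: 0.127
finger_force: 79.2
```

```bash
python3 -m pendant '[{"translation":[0,0,-0.02],"delta_rot":[0,0,0],"claw":0.004},{"translation":[0,0,-0.055],"delta_rot":[0,0,0],"claw":0.004},{"translation":[0,0,-0.09],"delta_rot":[0,0,0.015],"claw":0.004},{"translation":[0,0,-0.125],"delta_rot":[0,0,0.03],"claw":0.004},{"translation":[0,0,-0.16],"delta_rot":[0,0,0.05],"claw":0.004}]'
python3 -m pendant '[{"translation":[-0.02,0.004,-0.01],"delta_rot":[0,0,0],"claw":0.004},{"translation":[-0.055,0.012,-0.02],"delta_rot":[0,0,0],"claw":0.004},{"translation":[-0.09,0.02,-0.02],"delta_rot":[0,0,0],"claw":0.004},{"translation":[-0.125,0.028,-0.02],"delta_rot":[0,0,0],"claw":0.004},{"translation":[-0.16,0.035,-0.02],"delta_rot":[0,0,0],"claw":0.004}]'
python3 -m pendant '[{"translation":[-0.035,0.008,0],"delta_rot":[-0.06,0,0],"claw":0.004},{"translation":[-0.07,0.016,0],"delta_rot":[-0.12,0,0],"claw":0.004},{"translation":[-0.105,0.024,0],"delta_rot":[-0.18,0,0],"claw":0.004},{"translation":[-0.140,0.032,0],"delta_rot":[-0.24,0,0],"claw":0.004},{"translation":[-0.175,0.04,0],"delta_rot":[-0.24,0,0],"claw":0.004}]'
```

```text
clock: 5.2
position: [485.5, 440.8, 170.6]
ee_rot: [-2.235, -2.207, 0.004]
wrist_force: [0.7, -0.2, -3.6]
finger_gap: 0.124
finger_force: 78.7
clock: 5.62
position: [519.1, 279.6, 189.9]
ee_rot: [-2.234, -2.209, 0.001]
wrist_force: [-0.1, -0.5, -2.4]
finger_gap: 0.122
finger_force: 78.7
clock: 6.03
position: [553.9, 104.0, 188.1]
ee_rot: [2.106, 2.083, 0.248]
wrist_force: [0.2, -0.6, -3.1]
finger_gap: 0.12
finger_force: 78.8
```

```bash
python3 -m pendant '[{"translation":[-0.02,0.008,0.002],"delta_rot":[0,0,0],"claw":0.004},{"translation":[-0.042,0.0165,0.004],"delta_rot":[0,0,0],"claw":0.004},{"translation":[-0.042,0.0165,0.004],"delta_rot":[0,0,0],"claw":0.004},{"translation":[-0.042,0.0165,0.004],"delta_rot":[0,0,0],"claw":0.004},{"translation":[-0.042,0.0165,0.004],"delta_rot":[0,0,0],"claw":0.004}]'
python3 - <<'E'
from h import *
f=shot('wrist','w2');s=ctrl.sense();print(s['position'],s['ee_rot'])
R=Ro.from_rotvec(s['ee_rot']).as_matrix();print(R.round(3))
P=(cloud(f)-s['position'])@R   # tool frame
m=(P[...,2]<-2)&(P[...,2]>-9)&(abs(P[...,0])<60)&(abs(P[...,1])<90)
q=P[m];print(len(q),np.percentile(q[:,:2],[0.5,99.5],axis=0)); print(cv2.minAreaRect(q[:,:2].astype(np.float32)))
m=(P[...,2]<20)&(P[...,2]>0)&(abs(P[...,0])<60)&(abs(P[...,1])<90);q=P[m]
print('plate',len(q),np.percentile(q,[0.5,50,99.5],axis=0));print(cv2.minAreaRect(q[:,:2].astype(np.float32)))
x=q[abs(q[:,0]-20)<10];print('pitch',np.polyfit(x[:,1],x[:,2],1))
E
```

```text
clock: 6.45
position: [573.0, 63.6, 189.5]
ee_rot: [2.108, 2.081, 0.249]
wrist_force: [-0.1, 0.4, -3.4]
finger_gap: 0.121
finger_force: 78.8
[573.01593308  64.07949359 189.542582  ] [2.106672   2.0821843  0.24952022]
[[ 0.012  0.972  0.236]
 [ 1.    -0.011 -0.002]
 [ 0.     0.236 -0.972]]
201 [[  6.69231186 -16.2972738 ]
 [ 28.94998446  18.0167368 ]]
((17.80591583251953, 0.8727664947509766), (35.39409255981445, 22.310989379882812), 89.85340881347656)
plate 31021 [[-47.88071919 -73.22461342   1.01423387]
 [ 22.12136249   1.15667211   3.1052234 ]
 [ 49.62616121  74.96776755   4.88269939]]
((-0.6199684143066406, 0.7609710693359375), (100.90648651123047, 150.63514709472656), 0.10618098825216293)
pitch [-5.66784889e-05  3.03931398e+00]
```

View pics/w2.png

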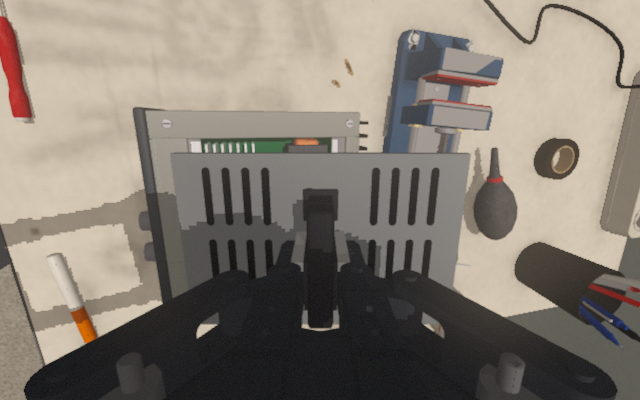

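```bash
python3 -m pendant '[{"translation":[-0.001,-0.004,0.015],"delta_rot":[0,0,0],"claw":0.004},{"translation":[-0.002,-0.010,0.035],"delta_rot":[0,0,0],"claw":0.004},{"translation":[-0.003,-0.016,0.06],"delta_rot":[0,0,0.003],"claw":0.004},{"translation":[-0.003,-0.0214,0.077],"delta_rot":[0,0,0.003],"claw":0.004},{"translation":[-0.003,-0.0214,0.077],"delta_rot":[0,0,0.003],"claw":0.004}]'
python3 -m pendant '[{"translation":[0,0,0],"delta_rot":[0,0,0],"claw":0.004},{"translation":[0,0,0],"delta_rot":[0,0,0],"claw":0.004},{"translation":[0,0,0],"delta_rot":[0,0,0],"claw":0.004},{"translation":[0,0,0],"delta_rot":[0,0,0],"claw":0.004},{"translation":[0,0,0],"delta_rot":[0,0,0],"claw":0.004}]'
python3 - <<'E'
from h import *
f=shot('wrist','w3');s=ctrl.sense();R=Ro.from_rotvec(s['ee_rot']).as_matrix();print(s['position'],R.round(3))
W=cloud(f)
m=(W[...,2]>67)&(W[...,2]<76)&(W[...,1]>100)&(W[...,1]<150)
q=W[m]
for x in (510,530,550,580,610):
    y=np.sort(q[abs(q[:,0]-x)<4][:,1]); print(x,len(y),y[0],y[-1])
T=(W-s['position'])@R
p=W[(abs(T[...,2]-3)<2)&(abs(T[...,0])<60)&(abs(T[...,1])<85)]
for x in (510,530,550,580,610):
    y=p[abs(p[:,0]-x)<4][:,1]; print('plate',x,np.percentile(y,[.3,99.7]))
E
```

```text
clock: 6.92
position: [566.4, 61.5, 104.9]
ee_rot: [2.113, 2.085, 0.241]
wrist_force: [-0.7, -0.7, -4.0]
finger_gap: 0.124
finger_force: 78.7
clock: 7.33
position: [572.5, 60.7, 112.1]
ee_rot: [2.108, 2.077, 0.254]
wrist_force: [0.0, -0.7, -3.1]
finger_gap: 0.122
finger_force: 78.7
[572.17752122  60.63147642 111.76326632] [[ 0.015  0.971  0.24 ]
 [ 1.    -0.015 -0.003]
 [ 0.001  0.24  -0.971]]
510 622 115.51415605237898 137.2099454785025
530 589 114.76411713034992 136.59566282839555
550 524 114.6656200490534 135.90878403899555
580 476 113.7270274410235 135.79734139303136
610 423 113.29524870491007 135.0353411700587
plate 510 [ 12.16627219 111.90864162]
plate 530 [ 47.27114402 111.54550645]
plate 550 [ 49.37898232 111.23817773]
plate 580 [ 11.0139596  110.78769774]
plate 610 [ 41.08124269 110.27504823]
```

View pics/w3.png

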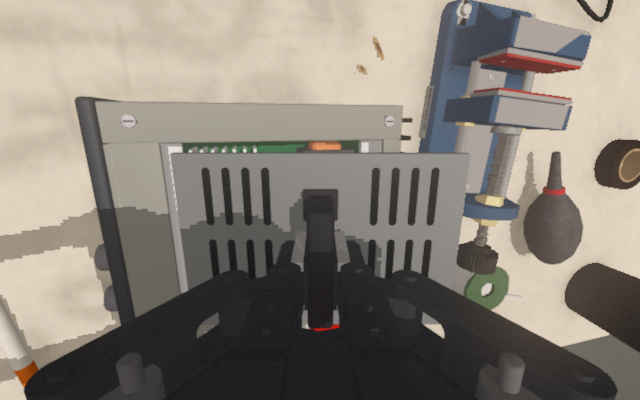

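```bash
python3 -m pendant '[{"translation":[0.0003,-0.002,0.006],"delta_rot":[0,0,0],"claw":0.004},{"translation":[0.0005,-0.004,0.012],"delta_rot":[0,0,0],"claw":0.004},{"translation":[0.0005,-0.006,0.018],"delta_rot":[0,0,0],"claw":0.004},{"translation":[0.0005,-0.0078,0.0242],"delta_rot":[0,0,0],"claw":0.004},{"translation":[0.0005,-0.0078,0.0242],"delta_rot":[0,0,0],"claw":0.004}]'
python3 -m pendant '[{"translation":[0,0,0],"delta_rot":[0,0,0],"claw":0.004},{"translation":[0,0,0],"delta_rot":[0,0,0],"claw":0.004},{"translation":[0,0,0],"delta_rot":[0,0,0],"claw":0.004},{"translation":[0,0,0],"delta_rot":[0,0,0],"claw":0.004},{"translation":[0,0,0],"delta_rot":[0,0,0],"claw":0.004}]'

```

```text
clock: 7.8
position: [567.5, 60.9, 82.4]
ee_rot: [2.111, 2.08, 0.246]
wrist_force: [-1.0, 0.4, -3.6]
finger_gap: 0.123
finger_force: 78.7
clock: 8.22
position: [569.9, 61.1, 85.5]
ee_rot: [2.109, 2.077, 0.252]
wrist_force: [-0.6, 0.1, -2.2]
finger_gap: 0.125
finger_force: 78.7
```

```bash
python3 -m pendant '[{"translation":[0,-0.004,0],"delta_rot":[0,0,0],"claw":0.004},{"translation":[0,-0.009,-0.0004],"delta_rot":[0,0,0],"claw":0.004},{"translation":[0,-0.014,-0.0007],"delta_rot":[0,0,0],"claw":0.004},{"translation":[0,-0.018,-0.001],"delta_rot":[0,0,0],"claw":0.004},{"translation":[0,-0.022,-0.0013],"delta_rot":[0,0,0],"claw":0.004}]'
python3 -m pendant '[{"translation":[0,-0.002,0],"delta_rot":[0,0,0],"claw":0.004},{"translation":[0,-0.004,-0.0003],"delta_rot":[0,0,0],"claw":0.004},{"translation":[0,-0.006,-0.0004],"delta_rot":[0,0,0],"claw":0.004},{"translation":[0,-0.006,-0.0004],"delta_rot":[0,0,0],"claw":0.004},{"translation":[0,-0.006,-0.0004],"delta_rot":[0,0,0],"claw":0.004}]'
python3 - <<'E'
from h import *
s=ctrl.sense();print(s['position'],Ro.from_rotvec(s['ee_rot']).as_matrix().round(3),s['wrist_force'])
E
```

```text
clock: 8.63
position: [546.9, 61.4, 80.8]
ee_rot: [2.109, 2.078, 0.251]
wrist_force: [0.7, 0.2, -3.7]
finger_gap: 0.124
finger_force: 78.7
clock: 9.05
position: [542.0, 61.5, 80.2]
ee_rot: [2.109, 2.078, 0.252]
wrist_force: [-0.3, -0.7, -2.7]
finger_gap: 0.131
finger_force: 78.7
[541.97200185  61.48235017  80.16059183] [[ 0.015  0.971  0.238]
 [ 1.    -0.015 -0.003]
 [ 0.001  0.238 -0.971]] [-0.33290035 -0.70881741 -2.67924425]
```

```bash
python3 -m pendant '[{"translation":[0,0.0001,0.003],"delta_rot":[0.036,0,0],"claw":0.004},{"translation":[0,0.0003,0.0065],"delta_rot":[0.078,0,0],"claw":0.004},{"translation":[0,0.0004,0.010],"delta_rot":[0.12,0,0],"claw":0.004},{"translation":[0,0.0002,0.0135],"delta_rot":[0.162,0,0],"claw":0.004},{"translation":[0,0.0001,0.0168],"delta_rot":[0.202,0,0],"claw":0.004}]'
python3 -m pendant '[{"translation":[0,0,0.001],"delta_rot":[0.015,0,0],"claw":0.004},{"translation":[0,0,0.002],"delta_rot":[0.028,0,0],"claw":0.004},{"translation":[0,0,0.003],"delta_rot":[0.04,0,0],"claw":0.004},{"translation":[0,0,0.003],"delta_rot":[0.04,0,0],"claw":0.004},{"translation":[0,0,0.003],"delta_rot":[0.04,0,0],"claw":0.004}]'
python3 - <<'E'
from h import *
s=ctrl.sense();print(s['position'],Ro.from_rotvec(s['ee_rot']).as_matrix().round(3),s['wrist_force'])
E
```

```text
clock: 9.47
position: [546.8, 61.4, 64.0]
ee_rot: [2.219, 2.186, 0.042]
wrist_force: [0.1, 0.3, -2.6]
finger_gap: 0.122
finger_force: 78.8
clock: 9.88
position: [545.9, 61.4, 60.7]
ee_rot: [-2.237, -2.204, 0.001]
wrist_force: [0.2, 1.0, -3.1]
finger_gap: 0.128
finger_force: 78.8
[545.91138572  61.42842615  60.69274441] [[ 0.015  1.    -0.002]
 [ 1.    -0.015  0.001]
 [ 0.001 -0.002 -1.   ]] [ 0.2096072   0.97066759 -3.14606163]
```

```bash
python3 -m pendant '[{"translation":[0,0.002,0.0005],"delta_rot":[0,0,0],"claw":0.004},{"translation":[0,0.005,0.001],"delta_rot":[0,0,0],"claw":0.004},{"translation":[0,0.008,0.001],"delta_rot":[0,0,0],"claw":0.004},{"translation":[0,0.011,0.001],"delta_rot":[0,0,0],"claw":0.004},{"translation":[0,0.012,0.001],"delta_rot":[0,0,0],"claw":0.004}]'
python3 -m pendant '[{"translation":[0,0.001,0],"delta_rot":[0,0,0],"claw":0.004},{"translation":[0,0.002,0],"delta_rot":[0,0,0],"claw":0.004},{"translation":[0,0.0025,0],"delta_rot":[0,0,0],"claw":0.004},{"translation":[0,0.003,0],"delta_rot":[0,0,0],"claw":0.004},{"translation":[0,0.003,0],"delta_rot":[0,0,0],"claw":0.004}]'
```

```text
clock: 10.3
position: [558.9, 61.3, 60.0]
ee_rot: [-2.237, -2.204, 0.0]
wrist_force: [-0.9, -0.3, -2.8]
finger_gap: 0.119
finger_force: 78.8
clock: 10.72
position: [559.2, 61.3, 59.2]
ee_rot: [-2.235, -2.201, 0.006]
wrist_force: [-5.7, 1.3, 0.5]
finger_gap: 0.12
finger_force: 79.2
```

```bash
python3 -m pendant '[{"translation":[0,0.0005,0.0005],"delta_rot":[0,0,0],"claw":0.004},{"translation":[0,0.001,0.001],"delta_rot":[0,0,0],"claw":0.004},{"translation":[0,0.001,0.001],"delta_rot":[0,0,0],"claw":0.004},{"translation":[0,0.001,0.001],"delta_rot":[0,0,0],"claw":0.004},{"translation":[0,0.001,0.001],"delta_rot":[0,0,0],"claw":0.004}]' 40
python3 -m pendant '[{"translation":[0,0.0,0],"delta_rot":[0,0,0],"claw":0.018},{"translation":[0,0,0],"delta_rot":[0,0,0],"claw":0.024},{"translation":[0,0,0],"delta_rot":[0,0,0],"claw":0.03},{"translation":[0,0,0],"delta_rot":[0,0,0],"claw":0.04},{"translation":[0,0,0],"delta_rot":[0,0,0],"claw":0.04}]' 
python3 -m pendant '[{"translation":[0,0.0,-0.03],"delta_rot":[0,0,0],"claw":0.04},{"translation":[0,0,-0.06],"delta_rot":[0,0,0],"claw":0.04},{"translation":[0,0,-0.09],"delta_rot":[0,0,0],"claw":0.04},{"translation":[0,0,-0.12],"delta_rot":[0,0,0],"claw":0.04},{"translation":[0,0,-0.13],"delta_rot":[0,0,0],"claw":0.04}]'
python3 -m pendant '[{"translation":[-0.02,0,-0.01],"delta_rot":[0,0,0],"claw":0.02},{"translation":[-0.05,0,-0.03],"delta_rot":[0,0,0],"claw":0.0},{"translation":[-0.08,0,-0.05],"delta_rot":[0,0,0],"claw":0.0},{"translation":[-0.1,0,-0.06],"delta_rot":[0,0,0],"claw":0.0},{"translation":[-0.1,0,-0.06],"delta_rot":[0,0,0],"claw":0.0}]'
python3 - <<'E'
from h import *
f=shot('wrist','w4');W=cloud(f);s=ctrl.sense();print(s['position'])
for z0,z1 in((52,60),(67,76)):
    q=W[(W[...,2]>z0)&(W[...,2]<z1)&(W[...,0]>430)&(W[...,0]<680)&(W[...,1]<145)&(W[...,1]>-60)]
    for x in (515,550,600):
        y=np.sort(q[abs(q[:,0]-x)<4][:,1]);print(z0,x,np.percentile(y,[1,99]).round(1),np.median(q[abs(q[:,0]-x)<4][:,2]))
q=W[(W[...,2]>79)&(W[...,2]<90)&(abs(W[...,0]-559)<25)&(abs(W[...,1]-61)<40)];print('handle',cv2.minAreaRect(q[:,:2].astype(np.float32)))
k=W[(W[...,2]>84)&(W[...,2]<93)&(abs(W[...,0]-587)<20)&(abs(W[...,1]+14)<20)];print('knob',np.percentile(k,[1,50,99],axis=0).round(1))
E
```

```text
clock: 11.13
position: [559.1, 61.3, 58.3]
ee_rot: [-2.234, -2.2, 0.008]
wrist_force: [-9.8, 0.3, 3.1]
finger_gap: 0.124
finger_force: 79.7
clock: 11.55
position: [562.9, 61.2, 59.2]
ee_rot: [-2.237, -2.204, -0.0]
wrist_force: [-0.4, -0.3, -0.6]
finger_gap: 0.469
finger_force: 0.0
clock: 11.97
position: [565.6, 61.3, 194.5]
ee_rot: [2.235, 2.202, 0.009]
wrist_force: [0.6, 0.0, 1.6]
finger_gap: 0.468
finger_force: 0.0
clock: 12.38
position: [562.8, -42.6, 251.7]
ee_rot: [2.239, 2.199, 0.002]
wrist_force: [-0.8, 0.2, 1.2]
finger_gap: -0.001
finger_force: 0.0
[561.98134148 -40.71901356 249.96636622]
52 515 [ 13.6 114.8] 55.506013850404
52 550 [ 13.  114.2] 55.63425712632656
52 600 [ 13.2 113.3] 55.58012652060065
67 515 [-34.7 134.6] 71.42338862850832
67 550 [-35.5 133.9] 71.4420926324369
67 600 [-36.5 133.1] 71.52771141931164
handle ((560.3167114257812, 61.33507537841797), (57.36322021484375, 11.140182495117188), 88.94877624511719)
knob [[574.  -21.4  85. ]
 [586.4 -15.5  88.5]
 [599.   -9.7  90.1]]
```

View pics/w4.png

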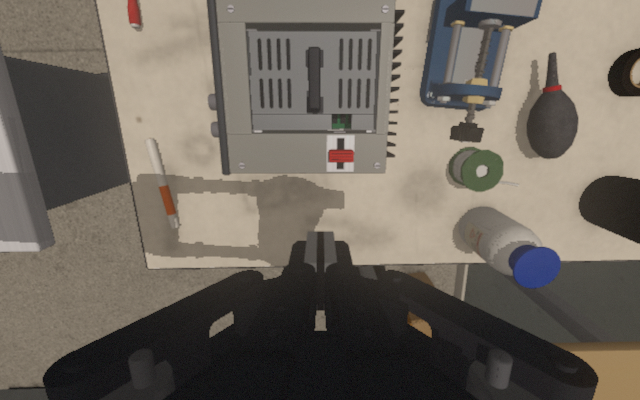

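```bash
python3 -m pendant '[{"translation":[-0.004,0.01,0.03],"delta_rot":[0,0,0],"claw":0.0},{"translation":[-0.008,0.02,0.06],"delta_rot":[0,0,0],"claw":0.0},{"translation":[-0.010,0.0245,0.095],"delta_rot":[0,0,0],"claw":0.0},{"translation":[-0.010,0.0245,0.13],"delta_rot":[0,0,0],"claw":0.0},{"translation":[-0.010,0.0245,0.15],"delta_rot":[0,0,0],"claw":0.0}]'
python3 -m pendant '[{"translation":[0,0,0.005],"delta_rot":[0,0,0],"claw":0.0},{"translation":[0,0,0.01],"delta_rot":[0,0,0],"claw":0.0},{"translation":[0,0,0.015],"delta_rot":[0,0,0],"claw":0.0},{"translation":[0,0,0.02],"delta_rot":[0,0,0],"claw":0.0},{"translation":[0,0,0.02],"delta_rot":[0,0,0],"claw":0.0}]'
```

```text
clock: 12.85
position: [581.6, -47.7, 92.7]
ee_rot: [-2.232, -2.199, 0.008]
wrist_force: [-0.6, 0.0, -1.2]
finger_gap: 0.003
finger_force: 0.0
clock: 13.27
position: [585.6, -49.0, 79.1]
ee_rot: [-2.237, -2.204, 0.0]
wrist_force: [0.1, 0.4, -0.0]
finger_gap: 0.001
finger_force: 0.0
```

```bash
python3 -m pendant '[{"translation":[0.006,0.001,0.001],"delta_rot":[0,0,0],"claw":0.0},{"translation":[0.012,0.001,0.002],"delta_rot":[0,0,0],"claw":0.0},{"translation":[0.018,0.001,0.002],"delta_rot":[0,0,0],"claw":0.0},{"translation":[0.024,0.001,0.002],"delta_rot":[0,0,0],"claw":0.0},{"translation":[0.028,0.001,0.002],"delta_rot":[0,0,0],"claw":0.0}]'
python3 -m pendant '[{"translation":[0.001,0,0],"delta_rot":[0,0,0],"claw":0.0},{"translation":[0.002,0,0],"delta_rot":[0,0,0],"claw":0.0},{"translation":[0.003,0,0],"delta_rot":[0,0,0],"claw":0.0},{"translation":[0.004,0,0],"delta_rot":[0,0,0],"claw":0.0},{"translation":[0.004,0,0],"delta_rot":[0,0,0],"claw":0.0}]'
```

```text
clock: 13.68
position: [587.1, -20.5, 77.4]
ee_rot: [-2.237, -2.205, -0.0]
wrist_force: [0.0, -0.7, 0.6]
finger_gap: -0.0
finger_force: 0.7
clock: 14.1
position: [586.8, -18.8, 77.0]
ee_rot: [2.237, 2.205, -0.004]
wrist_force: [0.9, -7.5, 1.6]
finger_gap: 0.002
finger_force: 3.3
```

```bash
python3 -m pendant '[{"translation":[0.001,0,0],"delta_rot":[0,0,0],"claw":0.0},{"translation":[0.002,0,0],"delta_rot":[0,0,0],"claw":0.0},{"translation":[0.002,0,0],"delta_rot":[0,0,0],"claw":0.0},{"translation":[0.002,0,0],"delta_rot":[0,0,0],"claw":0.0},{"translation":[0.002,0,0],"delta_rot":[0,0,0],"claw":0.0}]'
python3 -m pendant '[{"translation":[-0.005,0,0],"delta_rot":[0,0,0],"claw":0.0},{"translation":[-0.015,0,0],"delta_rot":[0,0,0],"claw":0.0},{"translation":[-0.03,0,-0.01],"delta_rot":[0,0,0],"claw":0.0},{"translation":[-0.05,0,-0.04],"delta_rot":[0,0,0],"claw":0.0},{"translation":[-0.06,0,-0.08],"delta_rot":[0,0,0],"claw":0.0}]'
python3 -m pendant '[{"translation":[-0.01,0,-0.03],"delta_rot":[0,0,0],"claw":0.0},{"translation":[-0.01,0,-0.06],"delta_rot":[0,0,0],"claw":0.0},{"translation":[-0.01,0,-0.09],"delta_rot":[0,0,0],"claw":0.0},{"translation":[-0.01,0,-0.1],"delta_rot":[0,0,0],"claw":0.0},{"translation":[-0.01,0,-0.1],"delta_rot":[0,0,0],"claw":0.0}]'
python3 - <<'E'
from h import *
f=shot('wrist','w5');W=cloud(f)
q=W[(W[...,2]>79)&(W[...,2]<90)&(abs(W[...,0]-559)<25)&(abs(W[...,1]-61)<40)];print('handle',cv2.minAreaRect(q[:,:2].astype(np.float32)))
k=W[(W[...,2]>84)&(W[...,2]<93)&(abs(W[...,0]-587)<20)&(abs(W[...,1])<25)];print('knob',np.percentile(k,[1,50,99],axis=0).round(1))
i=f['img'][0:180,180:440];cv2.imwrite('pics/c5.png',cv2.resize(i,None,fx=3,fy=3,interpolation=2))
E
```

```text
clock: 14.52
position: [586.7, -18.8, 77.0]
ee_rot: [2.236, 2.204, -0.007]
wrist_force: [-0.6, -12.7, 2.8]
finger_gap: 0.0
finger_force: 6.1
clock: 14.93
position: [581.9, -76.1, 152.7]
ee_rot: [-2.231, -2.197, 0.01]
wrist_force: [0.9, -0.1, 0.3]
finger_gap: 0.003
finger_force: 0.0
clock: 15.35
position: [587.8, -85.8, 260.5]
ee_rot: [2.236, 2.202, 0.005]
wrist_force: [1.0, 0.6, -1.0]
finger_gap: 0.002
finger_force: 0.0
handle ((560.3518676757812, 60.7841796875), (57.33735656738281, 12.24793529510498), 89.00523376464844)
knob [[575.2  -7.3  86.9]
 [587.5  -1.8  88.6]
 [599.9   3.7  90.5]]
```

View pics/c5.png

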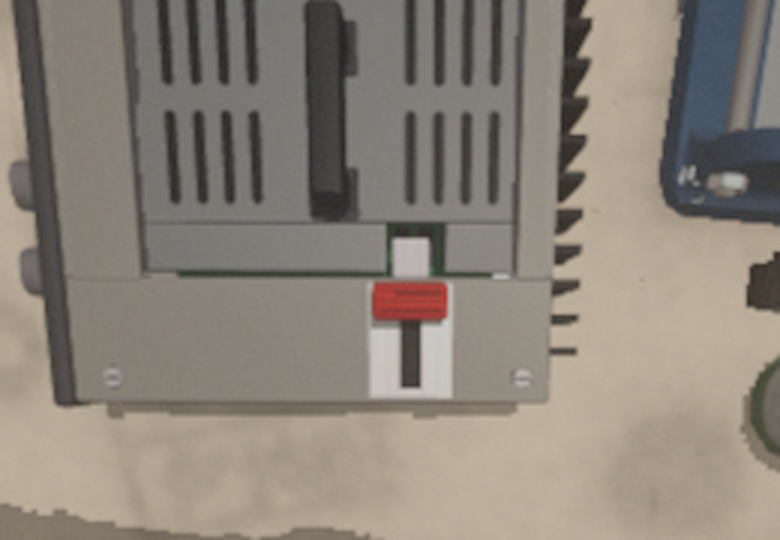

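```bash
python3 -c "
from workcell import ctrl
print(ctrl.finish_job())"
```

```text
the job is handed in; nothing more can be done
None
```

The access plate lies flat under both lips against the rear stop, and the red bolt is pushed to its hard stop in the notch. The arm is clear of everything, I never moved it near the dish, bottle or screwdriver, and the job was handed in at about 15 s.

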